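# Find the loose bench bolt and hold its cap open

## Task

One of the three bolts in this school-bench seat rail is loose. Going from the robot's left to its right, tap all three bolt heads with the gripper, firmly enough that the loose one sinks; then lift the hinged cap behind the loose bolt to about half open (some 45 degrees) and finish while still holding it there with the gripper, so that the nut can be reached. Leave the other two caps shut and the tools and hardware lying around where they are.

Things in the scene. Friction and masses are not known exactly. Their poses are not given: they have to be found in the camera images.
- rail: School-bench seat rail, fixed: board 220 x 440 x 22 mm on two steel tubes, top 50 mm above the table. Origin on the table; y runs along the bolt row to the robot's left, x away from the robot, z up (yaw up to 0.3). Bolts at x = -85, y = +100, 0, -100 mm; behind each, at x = 0, is its nut box (76 x 52 x 28 mm) with its own hinged steel cap.
- bolt_left_top (a point): Centre of the top of the left-hand (+y) bolt's dark hexagonal head (28 mm across, 10 mm thick); 90 mm above the table while the bolt is up. It stands 18 mm proud of a round collar (40 mm wide).
- bolt_left (a joint): How far the left-hand (+y) bolt has sunk, m: 0 at the start. A tight bolt is carried rigidly and stays within 1 mm. The loose one (any of the three, a different one each time, looking the same) gives way under a press of about 3 N, sinks 7 mm to its stop, and stays down. Tap with 6 N or more.
- cap_left_bar (a point): Centre of the grip bar on the left-hand (+y) bolt's cap: a round bar 16 mm thick and 32 mm long, lying along rail y, its axis 28 mm above the cap's upper face and 110.5 mm above the table when shut. Pinch it on its two end faces, or across it, from above.
- cap_left_hinge (a point): Point on the hinge axis (along rail y) of the left-hand (+y) bolt's cap, at the far edge of the nut box, 78.5 mm above the table; the bar's axis is 58 mm nearer the robot and 32 mm higher when shut.
- cap_left (a joint): Opening angle of the left-hand (+y) bolt's cap, rad: 0 shut; grows to 1.3 as the bar swings up and away from the robot. The cap (80 g) has a light closing spring, about 1 N at the bar, and falls shut when let go.
- bolt_mid_top (a point): Centre of the top of the middle bolt's dark hexagonal head (28 mm across, 10 mm thick); 90 mm above the table while the bolt is up. It stands 18 mm proud of a round collar (40 mm wide).
- bolt_mid (a joint): How far the middle bolt has sunk, m: 0 at the start. A tight bolt is carried rigidly and stays within 1 mm. The loose one (any of the three, a different one each time, looking the same) gives way under a press of about 3 N, sinks 7 mm to its stop, and stays down. Tap with 6 N or more.
- cap_mid_bar (a point): Centre of the grip bar on the middle bolt's cap: a round bar 16 mm thick and 32 mm long, lying along rail y, its axis 28 mm above the cap's upper face and 110.5 mm above the table when shut. Pinch it on its two end faces, or across it, from above.
- cap_mid_hinge (a point): Point on the hinge axis (along rail y) of the middle bolt's cap, at the far edge of the nut box, 78.5 mm above the table; the bar's axis is 58 mm nearer the robot and 32 mm higher when shut.
- cap_mid (a joint): Opening angle of the middle bolt's cap, rad: 0 shut; grows to 1.3 as the bar swings up and away from the robot. The cap (80 g) has a light closing spring, about 1 N at the bar, and falls shut when let go.
- bolt_right_top (a point): Centre of the top of the right-hand (-y) bolt's dark hexagonal head (28 mm across, 10 mm thick); 90 mm above the table while the bolt is up. It stands 18 mm proud of a round collar (40 mm wide).
- bolt_right (a joint): How far the right-hand (-y) bolt has sunk, m: 0 at the start. A tight bolt is carried rigidly and stays within 1 mm. The loose one (any of the three, a different one each time, looking the same) gives way under a press of about 3 N, sinks 7 mm to its stop, and stays down. Tap with 6 N or more.
- cap_right_bar (a point): Centre of the grip bar on the right-hand (-y) bolt's cap: a round bar 16 mm thick and 32 mm long, lying along rail y, its axis 28 mm above the cap's upper face and 110.5 mm above the table when shut. Pinch it on its two end faces, or across it, from above.
- cap_right_hinge (a point): Point on the hinge axis (along rail y) of the right-hand (-y) bolt's cap, at the far edge of the nut box, 78.5 mm above the table; the bar's axis is 58 mm nearer the robot and 32 mm higher when shut.
- cap_right (a joint): Opening angle of the right-hand (-y) bolt's cap, rad: 0 shut; grows to 1.3 as the bar swings up and away from the robot. The cap (80 g) has a light closing spring, about 1 N at the bar, and falls shut when let go.
- washer: Loose steel washer, 26 mm, 4 mm thick, lying on the rail between the left and middle bolts: leave it. Origin under its centre.
- spare_nut: Loose hexagonal nut, 28 mm wide, 14 mm high, on the rail's right-hand end: leave it. Origin under its centre.
- hammer: Hammer lying on the table to the left: leave it. Origin underneath.
- wrench: Wrench lying on the table to the right: leave it. Origin underneath.
- tin: Metal tin, 76 mm wide, 100 mm high, left of the rail: leave it. Origin under its centre.
- offcut: Wood offcut 100 x 60 x 22 mm right of the rail: leave it. Origin under its centre.
- tape: Grey tape-measure case 65 x 35 x 60 mm on the right near the robot: leave it. Origin under its centre.

How it is judged:
By the outcome, as a careful person would: the job done as asked, in the order asked, and still so for the second after the job is handed in, while the arm keeps its last pose, push and grip.
It also fails if it takes over 43 s, if anything falls off the work surface, if the arm or the gripper's body presses on something with over 40 N, if the wrist force passes 120 N, or if a joint passes its speed limit or range.

## Robot

A 6-joint arm with a two-finger parallel gripper is mounted at the origin on the work surface. World frame = base frame: x ahead of the robot, y to its left, z up, the work surface at z = 0. Lengths are in m, angles in degrees, forces in N, time in s.
With the tool pointing down it reaches from about 0.375 to 0.9 m from the base axis. Payload 3.1 kg.
Tool frame: the origin (TCP) lies midway between the tips of the shut fingers; the grasp point (between the pads) lies 19 mm behind it; z points along the fingers, y is the direction in which the jaws open and shut (so a half turn about z gives the same grasp; the last joint's range is limited). The gripper opens to 87 mm and grips with 3 to 60 N. Pads are 19 mm wide; open, the fingers measure 117 mm over their backs; the gripper's body (75 mm by 190 mm) begins 51 mm behind the grasp point.
Start: joints at [66.377, 30.224, 82.088, -0, 67.689, -10.227], TCP at [0.145, 0.608, 0.223] pointing down, gripper open.
Joint ranges: [-176.69, 176.69], [-43.24, 126.21], [12.49, 139.97], [-82, 262], [0, 151.66], [-163.58, 163.58]. Speed limits (degrees/s): [159.86, 159.86, 180, 180, 180, 180].

## Interface

Orientations are given as a 3x3 rotation matrix whose columns are the frame's x, y, z axes.
In Python, from rig import bot gives the robot as it stands.
- The arm moves only by the tool carry_out, never from a script. Its arguments are lists of equal length, an entry for each row: "grip": the gripper's target within -1 to 1 (fully open at 1, half-way at 0, shut at -1); "slide": the shift along the tool's x, y, z in mm, a list of three; "twist": the turn, a rotation vector about the tool's x, y, z in rad, a list of three. In form: {"grip": [grip, ...], "slide": [[dx, dy, dz], ...], "twist": [[wx, wy, wz], ...]}. A call has 1 to 12 rows; each row shifts and turns the pose as measured when the row begins, along the tool's axes as they then stand; what a row does not reach is not made up. A row lasts 1/10 s, in which the tool goes at most 50 mm and 8.59 degrees, less where a joint would pass 70% of its speed; a pose out of reach is approached as far as the arm can. A call is refused whole if a number of a shift passes 50 or a number of a turn 0.15, either way. A call with a gripper value outside its range is refused whole. The fingers move at their own pace and stop on an object; the grip force is fixed at half the most. Time passes only in rows, so rows that do not move let the fingers close. It gives the time, the measured TCP pose, the force and the opening at its end, in the units of the state.
- bot.read_state(): the state, without advancing time (a new reading comes with each control period).
- bot.capture(name): name is "side" or "top" or "wrist"; returns a dict with "color" (400x640x3 uint8, red, green, blue), "depth" (400x640 float32, m along the optical axis (not along the pixel's ray), 0 where there is no reading), "fx", "fy", "cx", "cy" (pixels), "k1" (the pictures are not rectified: a ray, as slopes to the right and down, at radius r is drawn at 1 + k1 r^2 times it, then the intrinsics apply), "position" and "rotation" of the camera in the world; the wrist camera has in their place "T_tool_cam" (4x4, takes a point from camera to tool coordinates, whose origin is the TCP and whose axes are the flange's). Camera axes: x right, y up, looking along -z (the intrinsics and any distortion apply to the point x, -y, -z); pixel columns grow to the right and rows downward; lengths in m; the calibration is good to about 2 mm. A picture is of the moment at which its call begins: read the wrist's pose just before it.
- bot.hand_in(): hands the job in, once; it reports no verdict.
The state is a dict: "time_s": time; "joint_positions": joint angles; "qvel": joint speeds; "tau": joint torques, N m; "position": TCP position; "tcp_rot": TCP orientation; "force": force on the tool from outside, world axes, zero at the start; "moment": the same for the moment, N m; "opening": opening from 0.0 (shut) to 1.0 (fully open).
Only numpy, scipy, OpenCV 4.12 (cv2) and the standard library are available. Lean on these libraries where they do the work, as an engineer would, in place of code of your own. Each camera call takes 0.05 s, during which the arm holds its last target.

## Working session

There is one attempt and no reset: what is moved stays moved. The work goes in short steps, Python scripts to look and compute and a tool call to move; the robot and the scene stay as the last step left them, time stands still between calls to the robot, and variables do not carry over. Pictures are saved under pics/ and viewed, and the job is handed in when it is done.

Besides the shell and the picture viewer there is one more tool, called after "Emit:" by a JSON object that holds its "op" and its "data", one argument or row to a line. carry_out: Moves the arm, as the interface text tells. Its arguments: {"type":"object","properties":{"grip":{"type":"array"},"slide":{"type":"array"},"twist":{"type":"array"}},"required":["grip","slide","twist"]}

```bash
mkdir -p pics; ls
cat > h.py <<'E'
import numpy as np, cv2, pickle
from rig import bot
def cap(name,tag):
    s=bot.read_state(); c=bot.capture(name)
    if name=='wrist':
        T=np.eye(4);T[:3,:3]=np.array(s['tcp_rot']);T[:3,3]=s['position'];T=T@np.array(c['T_tool_cam'])
        c['position']=T[:3,3];c['rotation']=T[:3,:3]
    pickle.dump(c,open(f'pics/{tag}.pkl','wb'))
    cv2.imwrite(f'pics/{tag}.png',np.ascontiguousarray(c['color'][:,:,::-1]))
    return c
def load(tag): return pickle.load(open(f'pics/{tag}.pkl','rb'))
def ray(c,u,v):
    K=np.array([[c['fx'],0,c['cx']],[0,c['fy'],c['cy']],[0,0,1.]])
    xd,yd=(u-c['cx'])/c['fx'],(v-c['cy'])/c['fy']
    x,y=xd,yd
    for _ in range(30):
        f=1+c['k1']*(x*x+y*y);x,y=xd/f,yd/f
    return np.array([x,-y,-1.])
def pt(c,u,v,d=None):
    if d is None: d=float(c['depth'][int(round(v)),int(round(u))])
    return np.array(c['rotation'])@(ray(c,u,v)*d)+np.array(c['position'])
def ptz(c,u,v,z):
    r=np.array(c['rotation'])@ray(c,u,v);p=np.array(c['position'])
    return p+r*(z-p[2])/r[2]
def proj(c,P):
    q=np.array(c['rotation']).T@(np.array(P)-np.array(c['position']))
    x,y=q[0]/-q[2],-q[1]/-q[2];f=1+c['k1']*(x*x+y*y)
    return c['fx']*x*f+c['cx'],c['fy']*y*f+c['cy']
E
python3 - <<'E'
from h import *
for n in ['top','side','wrist']:
    c=cap(n,n+'0');print(n,c['position'],c['fx'],c['k1'])
s=bot.read_state()
for k in s: print(k,s[k])
E
```

```text
pics
top [ 0.27915913 -0.00778297  1.40144698] 389.2259870797938 -0.05796979641103599
side [ 0.06316834 -1.01747361  0.80304135] 435.9299563383127 -0.07053040563214268
wrist [0.07512464 0.62435451 0.38443143] 294.3017073354108 -0.041216140073989035
time_s 0.15
joint_positions [ 6.63777947e+01  3.02666525e+01  8.21377189e+01 -8.05203865e-05
  6.76885069e+01 -1.02276419e+01]
qvel [-0.04330359 -0.17232513 -0.12535878 -0.00543852 -0.00778141 -0.02150482]
tau [ 8.26829128e-04 -4.40430415e+01 -1.76843405e+01  6.33098977e-02
  5.52076672e-02 -1.00149834e-04]
position [0.1445407  0.60750278 0.22180728]
tcp_rot [[-9.72797895e-01  2.31654561e-01 -6.48363357e-04]
 [ 2.31655291e-01  9.72796802e-01 -1.48572336e-03]
 [ 2.86551209e-04 -1.59550536e-03 -9.99998686e-01]]
force [-0.00829703 -0.45886183 -0.15851378]
moment [-0.03196514 -0.03220474  0.01689363]
opening 0.997160337669395
```

View pics/top0.png

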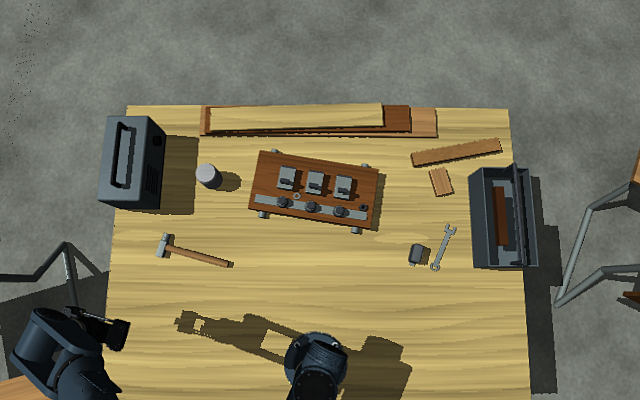

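View pics/side0.png

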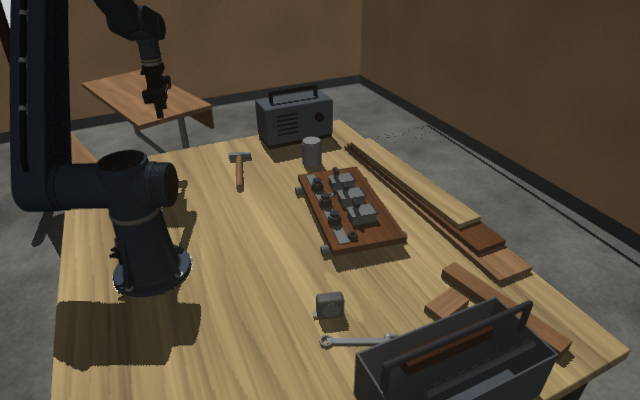

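The top view shows the rail around (313,190), bolts near (284,202), (312,207) and (340,212), and caps above them at (288,177), (316,182) and (345,187). I'll zoom in.

Run:
```python
from h import *
c=load('top0');im=cv2.imread('pics/top0.png')[140:240,240:390]
cv2.imwrite('pics/topz.png',cv2.resize(im,None,fx=5,fy=5,interpolation=cv2.INTER_CUBIC))
for u,v in [(284,202),(312,207),(340,212)]: print(pt(c,u,v),ptz(c,u,v,.09))
```

```text
[0.54567188 0.11247487 0.09127323] [0.54593087 0.11259174 0.09      ]
[0.5293449  0.01612346 0.08966972] [0.52928191 0.01611744 0.09      ]
[ 0.51296645 -0.08001135  0.08852783] [ 0.51270428 -0.07993036  0.09      ]
```

View pics/topz.png

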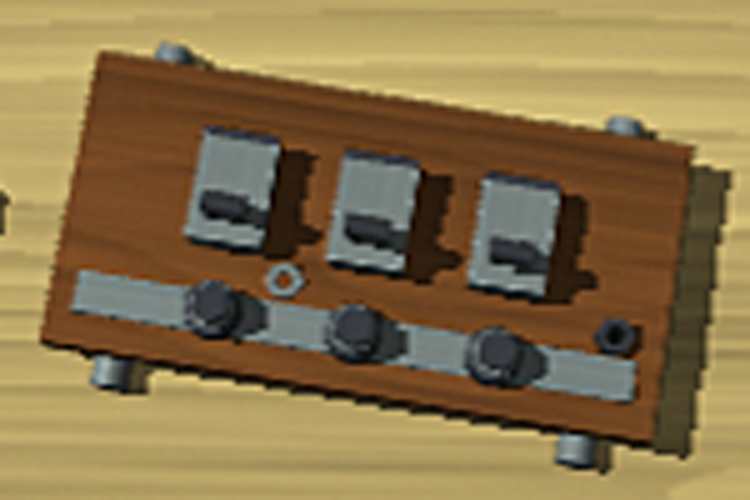

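```bash
cat >> h.py <<'E'
def fit(pts_r, pts_w):
    # 2D rigid
    a=np.array(pts_r);b=np.array(pts_w)[:,:2];A=a-a.mean(0);B=b-b.mean(0)
    th=np.arctan2((A[:,0]*B[:,1]-A[:,1]*B[:,0]).sum(),(A*B).sum())
    R=np.array([[np.cos(th),-np.sin(th)],[np.sin(th),np.cos(th)]]);t=b.mean(0)-R@a.mean(0)
    return th,R,t,b-(a@R.T+t)
def slide(target):
    s=bot.read_state();R=np.array(s['tcp_rot']);return R.T@(np.array(target)-np.array(s['position']))*1000
E
python3 - <<'E'
from h import *
c=load('top0')
f=lambda u,v:(240+(u-2)/5,140+(v-2)/5)
W=[ptz(c,*f(*p),.09) for p in [(214,302),(357,327),(501,352)]]
B=[ptz(c,*f(*p),z) for p,z in [((100,52),.05),((694,147),.05),((652,440),.05),((42,346),.05)]]
r=[(-.085,.1),(-.085,0),(-.085,-.1),(.11,.22),(.11,-.22),(-.11,-.22),(-.11,.22)]
th,R,t,e=fit(r,W+B);print(th,t,e*1000)
for y in (.1,0,-.1): print('bolt',R@[-.085,y]+t,'bar',R@[-.02,y]+t)
s=bot.read_state()
print(load('wrist0')['T_tool_cam'])
tgt=np.r_[R@[-.04,0]+t,.26]; print(tgt,slide(tgt))
E
```

```text
-0.15139843489683877 [0.61140121 0.00926291] [[10.45037739 -2.65975569]
 [ 8.86779155 -2.44949724]
 [ 7.36797254 -2.48139281]
 [-6.7837466   0.07910346]
 [-8.19567856  3.57131903]
 [-4.30333491  4.28720038]
 [-7.4033814  -0.34697713]]
bolt [0.54245558 0.12093878] bar [0.60671206 0.11113543]
bolt [0.52737351 0.02208267] bar [0.59162999 0.01227932]
bolt [ 0.51229144 -0.07677345] bar [ 0.57654791 -0.08657679]
[[-4.78580143e-04  9.64473508e-01  2.64179151e-01  7.14941873e-02]
 [ 9.99999885e-01  4.68664832e-04  1.00557799e-04  1.22460203e-04]
 [-2.68261445e-05  2.64179169e-01 -9.64473621e-01 -1.62767736e-01]
 [ 0.00000000e+00  0.00000000e+00  0.00000000e+00  1.00000000e+00]]
[0.57185876 0.01529573 0.26      ] [-552.87105965 -477.16787816  -37.58986869]
```

Run:
```python
from h import *
c=load('top0')
print(c['rotation'],c['fx'],c['fy'],c['cx'],c['cy'])
f=lambda u,v:(240+(u-2)/5,140+(v-2)/5)
B=[ptz(c,*f(*p),.05) for p in [(100,52),(694,147),(652,440),(42,346)]]
for i in range(4): print(B[i],np.linalg.norm(B[i]-B[i-1]))
for p in [(120,200),(370,110),(600,250),(400,380),(200,330),(250,140)]: print(pt(c,*f(*p)))
```

```text
[[ 0.00750294  0.98250393 -0.18609064]
 [-0.99994695  0.00868506  0.00553797]
 [ 0.00705729  0.18603922  0.98251697]] 389.2259870797938 389.2259870797938 321.11935768102035 207.57543024764018
[0.74653974 0.21023518 0.05      ] 0.2205488855953001
[ 0.6787667 -0.2212395  0.05     ] 0.43676491105665827
[ 0.46517559 -0.18734306  0.05      ] 0.21626402583335608
[0.52843666 0.24298966 0.05      ] 0.43495771423650226
[0.63440863 0.19100957 0.05361349]
[0.70236071 0.01298175 0.0556718 ]
[ 0.60275959 -0.15278562  0.0453653 ]
[ 0.50620036 -0.01026639  0.05076866]
[0.53575323 0.12874399 0.07677008]
[0.6707291  0.09665371 0.08392163]
```

Emit:
{"op": "carry_out", "data": {
  "grip": [1, 1, 1, 1, 1, 1, 1, 1, 1, 1, 1, 1],
  "slide": [
    [-46, -40, -3],
    [-46, -40, -3],
    [-46, -40, -3],
    [-46, -40, -3],
    [-46, -40, -3],
    [-46, -40, -3],
    [-46, -40, -3],
    [-46, -40, -3],
    [-46, -40, -3],
    [-46, -40, -3],
    [-46, -40, -3],
    [-46, -40, -3]
  ],
  "twist": [
    [0, 0, 0],
    [0, 0, 0],
    [0, 0, 0],
    [0, 0, 0],
    [0, 0, 0],
    [0, 0, 0],
    [0, 0, 0],
    [0, 0, 0],
    [0, 0, 0],
    [0, 0, 0],
    [0, 0, 0],
    [0, 0, 0]
  ]
}}

```text
time_s: 1.35
position: [0.4964, 0.1201, 0.2491]
tcp_rot: [[-0.976, 0.219, -0.001], [0.219, 0.976, 0.001], [0.002, 0.001, -1.0]]
force: [0.6, 1.1, 0.2]
opening: 1.006
```

Run:
```python
from h import *
cap('wrist','w1')
print(slide([.575,.012,.26]))
```

```text
[-92.8503551  -83.20190972  -9.21166738]
```

View pics/w1.png

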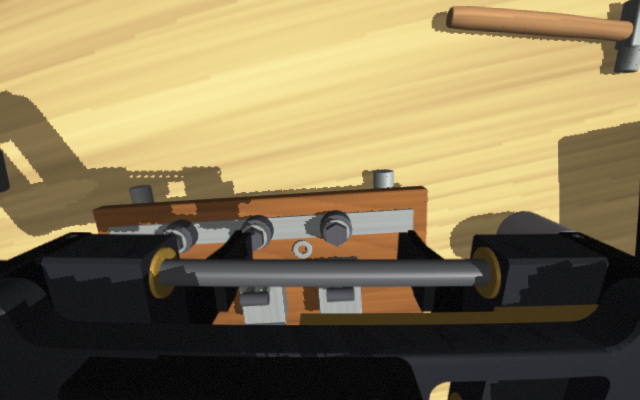

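Image-up is towards the robot. The left bolt is at (337,231), the middle at (258,230) and the right at (182,236), and the gripper hides the caps. I'll move further away from the robot.

Emit:
{"op": "carry_out", "data": {
  "grip": [1, 1, 1, 1],
  "slide": [
    [-38, -27, -6],
    [-38, -27, -6],
    [-38, -27, -6],
    [0, 0, 0]
  ],
  "twist": [
    [0, 0, 0.03],
    [0, 0, 0.03],
    [0, 0, 0],
    [0, 0, 0]
  ]
}}

```text
time_s: 1.8
position: [0.5905, 0.0057, 0.2669]
tcp_rot: [[-0.957, 0.289, 0.006], [0.289, 0.957, -0.005], [-0.007, -0.003, -1.0]]
force: [-0.8, 1.1, 0.3]
opening: 1.0
```

Run:
```python
from h import *
cap('wrist','w2')
```

```text
(no output)
```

View pics/w2.png

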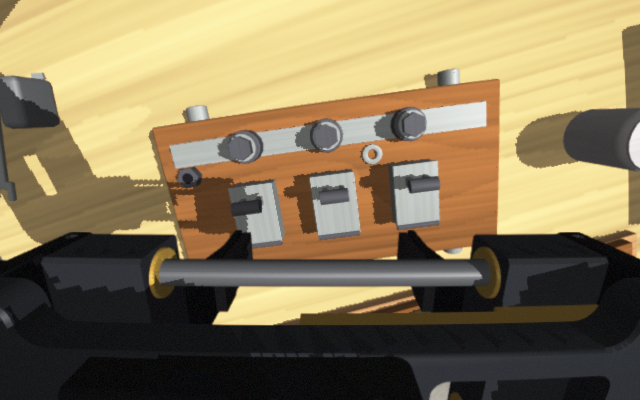

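Run:
```python
from h import *
im=cv2.imread('pics/w2.png')[70:250,140:510]
cv2.imwrite('pics/w2z.png',cv2.resize(im,None,fx=2,fy=2,interpolation=cv2.INTER_CUBIC))
```

```text
(no output)
```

View pics/w2z.png

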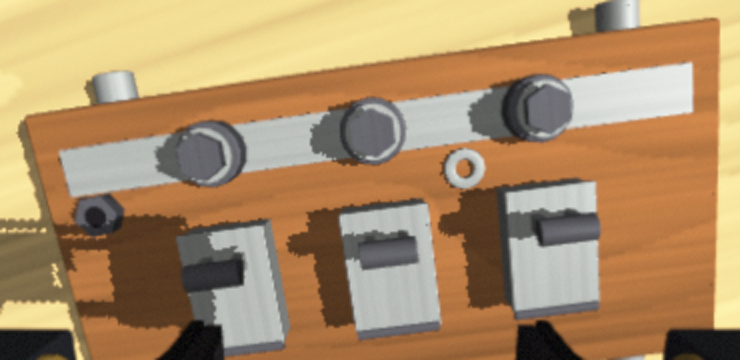

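Run:
```python
from h import *
c=load('w2')
f=lambda u,v:(140+(u-.5)/2,70+(v-.5)/2)
px=[((547,108),.09),((371,130),.09),((201,155),.09),((569,229),.1105),((389,251),.1105),((213,274),.1105),((718,19),.05),((25,117),.05)]
W=[ptz(c,*f(*p),z) for p,z in px]
for p,z in px[:6]: print(pt(c,*f(*p)))
r=[(-.085,.1),(-.085,0),(-.085,-.1),(-.02,.1),(-.02,0),(-.02,-.1),(-.11,.22),(-.11,-.22)]
for sel in (slice(0,8),slice(0,6),slice(0,3)):
    th,R,t,e=fit(r[sel],W[sel]);print(th,t,np.round(e*1000,1).tolist())
th,R,t,e=fit(r[:6],W[:6])
for y in (.1,0,-.1): print('bolt',R@[-.085,y]+t,'bar',R@[-.02,y]+t)
np.savez('rail.npz',th=th,R=R,t=t)
# check in top & side
for n in ('top0','side0'):
    cc=load(n);im=cv2.imread(f'pics/{n}.png');im=cv2.resize(im,None,fx=4,fy=4,interpolation=cv2.INTER_CUBIC)
    for (x,y),z in list(zip(r,[.09]*3+[.1105]*3+[.05]*2)):
        q=R@[x,y]+t;u,v=proj(cc,[*q,z]);cv2.circle(im,(int(4*u+2),int(4*v+2)),3,(0,0,255),-1)
    o=im[560:960,960:1560] if n=='top0' else im[640:1060,1140:1660]
    cv2.imwrite(f'pics/{n}chk.png',o)
```

```text
[0.55329779 0.1204671  0.08996303]
[0.53660583 0.02256687 0.09099963]
[ 0.52172456 -0.0744654   0.08996655]
[0.52114552 0.02718474 0.42920728]
[0.60025013 0.01368228 0.1170546 ]
[ 0.58449644 -0.08318102  0.11805592]
-0.1588442682928196 [0.61840453 0.01029833] [[3.0, -2.0], [2.2, -1.2], [3.1, 0.5], [4.1, 0.4], [3.3, -0.1], [3.2, -0.6], [-9.8, -0.6], [-9.1, 3.5]]
-0.15925702508901166 [0.6215399  0.00979799] [[-0.2, -1.6], [-1.0, -0.7], [-0.0, 1.0], [1.0, 0.9], [0.1, 0.4], [0.1, -0.1]]
-0.1605746754785183 [0.62112996 0.00926133] [[0.1, -1.1], [-0.6, -0.3], [0.5, 1.4]]
bolt [0.55347401 0.12201222] bar [0.61765146 0.11170422]
bolt [0.53761554 0.02327769] bar [0.60179299 0.01296968]
bolt [ 0.52175707 -0.07545685] bar [ 0.58593452 -0.08576486]
```

View pics/top0chk.png

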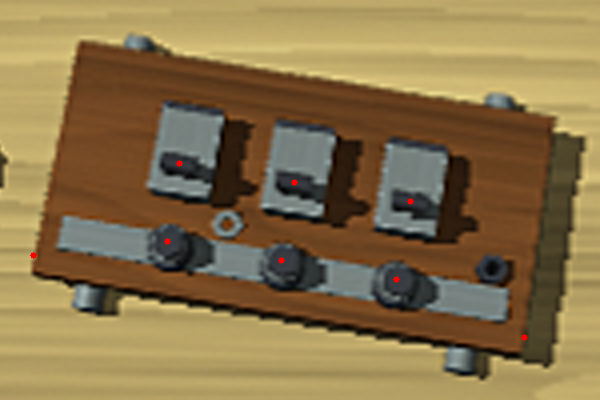

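View pics/side0chk.png

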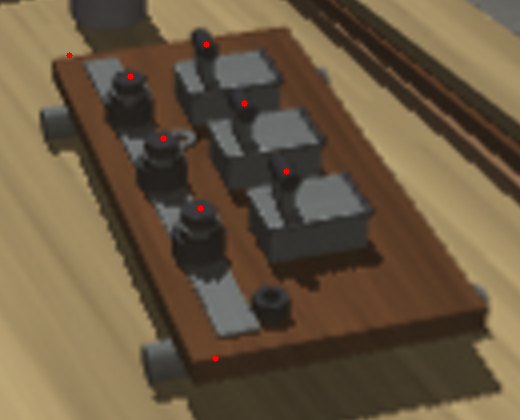

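The fitted bolts and bars match in all three views. Only the board's near-edge corners disagree, by about 12 mm, and I don't use those. Next I align the tool, shut the gripper and go above the left bolt.

Run:
```python
from h import *
s=bot.read_state();R=np.array(s['tcp_rot'])
from scipy.spatial.transform import Rotation as Ro
yaw=-.159;y=np.array([-np.sin(yaw),np.cos(yaw),0]);z=np.array([0,0,-1.]);T=np.column_stack([np.cross(y,z),y,z])
print(Ro.from_matrix(R.T@T).as_rotvec(), slide([.5535,.122,.15]), slide([.5535,.122,.15])@np.eye(3))
print(T.T@(np.array([.5535,.122,.15])-s['position'])*1000)
```

```text
[-0.00182821  0.00187911 -0.13276414] [ 65.88832984  99.46282082 115.85302653] [ 65.88832984  99.46282082 115.85302653]
[ 51.93886777 107.08355756 116.1529776 ]
```

Emit:
{"op": "carry_out", "data": {
  "grip": [-1, -1, -1, -1, -1, -1],
  "slide": [
    [0, 0, 0],
    [18, 35, 25],
    [17, 35, 30],
    [17, 37, 30],
    [0, 0, 30],
    [0, 0, 0]
  ],
  "twist": [
    [-0.002, 0.002, -0.133],
    [0, 0, 0],
    [0, 0, 0],
    [0, 0, 0],
    [0, 0, 0],
    [0, 0, 0]
  ]
}}

```text
time_s: 2.45
position: [0.5464, 0.1283, 0.1483]
tcp_rot: [[-0.988, 0.152, -0.004], [0.152, 0.988, 0.002], [0.005, 0.001, -1.0]]
force: [-1.0, -0.1, -0.3]
opening: 0.539
```

```bash
cat > go.py <<'E'
from h import *
from scipy.spatial.transform import Rotation as Ro
import sys
yaw=-.159;y=np.array([-np.sin(yaw),np.cos(yaw),0]);z=np.array([0,0,-1.]);T=np.column_stack([np.cross(y,z),y,z])
s=bot.read_state();R=np.array(s['tcp_rot'])
print(s['time_s'],np.round(s['position'],4),'F',np.round(s['force'],2),'open',s['opening'])
print('rot',Ro.from_matrix(R.T@T).as_rotvec().round(4),'slide',slide([float(a) for a in sys.argv[1:4]]).round(1))
E
python3 go.py .5535 .122 .105
```

```text
2.45 [0.5464 0.1283 0.1483] F [-0.98 -0.13 -0.3 ] open 0.5394222452591463
rot [ 0.0009 -0.0045  0.006 ] slide [-8.2 -5.2 43.3]
```

Emit:
{"op": "carry_out", "data": {
  "grip": [-1, -1, -1, -1, -1, -1, -1],
  "slide": [
    [-8, -5, 13],
    [0, 0, 15],
    [0, 0, 10],
    [0, 0, 0],
    [0, 0, 0],
    [0, 0, 0],
    [0, 0, 0]
  ],
  "twist": [
    [0.001, -0.004, 0.006],
    [0, 0, 0],
    [0, 0, 0],
    [0, 0, 0],
    [0, 0, 0],
    [0, 0, 0],
    [0, 0, 0]
  ]
}}

```text
time_s: 3.15
position: [0.5582, 0.1206, 0.1133]
tcp_rot: [[-0.987, 0.16, 0.01], [0.16, 0.987, -0.0], [-0.01, 0.001, -1.0]]
force: [-0.5, 0.1, 0.1]
opening: 0.013
```

```bash
python3 go.py .5535 .122 .09
python3 - <<'E'
from h import *
cap('wrist','w3')
E
```

```text
3.15 [0.5582 0.1206 0.1133] F [-0.53  0.07  0.07] open 0.012647124416683876
rot [ 0.0011  0.0096 -0.0021] slide [ 5.1  0.6 23.3]
```

View pics/w3.png

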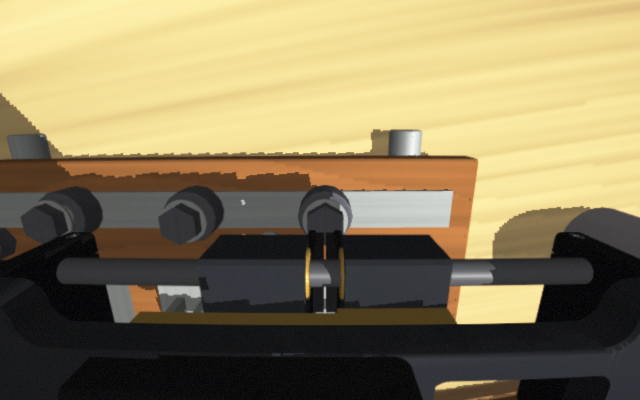

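The shut fingers sit in line with the left bolt head (325,214). I'll correct the x offset, descend in steps and read the force.

Emit:
{"op": "carry_out", "data": {
  "grip": [-1, -1, -1, -1],
  "slide": [
    [5, 0, 5],
    [0, 0, 6],
    [0, 0, 5],
    [0, 0, 3]
  ],
  "twist": [
    [0.001, 0.009, -0.002],
    [0, 0, 0],
    [0, 0, 0],
    [0, 0, 0]
  ]
}}

```text
time_s: 3.6
position: [0.5535, 0.1216, 0.0941]
tcp_rot: [[-0.987, 0.158, 0.002], [0.158, 0.987, 0.0], [-0.002, 0.0, -1.0]]
force: [-1.3, 0.5, 0.3]
opening: 0.002
```

```bash
python3 go.py .5535 .122 .09
```

```text
3.6 [0.5535 0.1216 0.0941] F [-1.25  0.49  0.27] open 0.0022782726506769295
rot [0.0004 0.0022 0.0003] slide [0.  0.4 4.1]
```

Emit:
{"op": "carry_out", "data": {
  "grip": [-1, -1],
  "slide": [
    [0, 0, 4],
    [0, 0, 3]
  ],
  "twist": [
    [0, 0, 0],
    [0, 0, 0]
  ]
}}

```text
time_s: 3.8
position: [0.5535, 0.1216, 0.0863]
tcp_rot: [[-0.987, 0.158, 0.002], [0.158, 0.987, -0.0], [-0.002, 0.0, -1.0]]
force: [0.4, 0.5, 3.1]
opening: 0.01
```

Emit:
{"op": "carry_out", "data": {
  "grip": [-1, -1],
  "slide": [
    [0, 0, 3],
    [0, 0, 3]
  ],
  "twist": [
    [0, 0, 0],
    [0, 0, 0]
  ]
}}

```text
time_s: 4.0
position: [0.5536, 0.1216, 0.083]
tcp_rot: [[-0.988, 0.158, 0.002], [0.158, 0.988, -0.0], [-0.002, -0.0, -1.0]]
force: [-9.1, -0.6, 41.5]
opening: 0.006
```

At z = 0.083 the force is 41 N, so the left bolt has sunk 7 mm and looks like the loose one. I'll lift off, go to the middle bolt and press more gently.

Emit:
{"op": "carry_out", "data": {
  "grip": [-1, -1, -1, -1, -1, -1],
  "slide": [
    [0, 0, -20],
    [0, 0, -20],
    [0, -33, 0],
    [0, -33, 0],
    [0, -30, 0],
    [0, 0, 0]
  ],
  "twist": [
    [0, 0, 0],
    [0, 0, 0],
    [0, 0, 0],
    [0, 0, 0],
    [0, 0, 0],
    [0, 0, 0]
  ]
}}

```text
time_s: 4.6
position: [0.54, 0.0252, 0.1255]
tcp_rot: [[-0.988, 0.154, 0.008], [0.154, 0.988, -0.001], [-0.008, 0.0, -1.0]]
force: [-0.4, 1.1, 0.6]
opening: 0.005
```

```bash
python3 go.py .5376 .0233 .093
```

```text
4.6 [0.54   0.0252 0.1255] F [-0.38  1.13  0.6 ] open 0.004881531257327093
rot [0.0004 0.0077 0.0048] slide [ 2.3 -2.3 32.5]
```

Emit:
{"op": "carry_out", "data": {
  "grip": [-1, -1, -1, -1, -1],
  "slide": [
    [2, -2, 10],
    [0, 0, 10],
    [0, 0, 8],
    [0, 0, 3],
    [0, 0, 0]
  ],
  "twist": [
    [0, 0.007, 0.004],
    [0, 0, 0],
    [0, 0, 0],
    [0, 0, 0],
    [0, 0, 0]
  ]
}}

```text
time_s: 5.1
position: [0.5371, 0.026, 0.0903]
tcp_rot: [[-0.988, 0.156, -0.002], [0.156, 0.988, 0.002], [0.002, 0.001, -1.0]]
force: [1.0, -1.3, 2.3]
opening: 0.008
```

```bash
python3 go.py .5376 .0233 .09
```

```text
5.1 [0.5371 0.026  0.0903] F [ 1.04 -1.29  2.27] open 0.008370829715514252
rot [ 0.0012 -0.0022  0.0021] slide [-0.9 -2.6  0.3]
```

Emit:
{"op": "carry_out", "data": {
  "grip": [-1, -1],
  "slide": [
    [0, 0, 1],
    [0, 0, 1]
  ],
  "twist": [
    [0, 0, 0],
    [0, 0, 0]
  ]
}}

```text
time_s: 5.3
position: [0.5372, 0.026, 0.0901]
tcp_rot: [[-0.988, 0.153, -0.002], [0.153, 0.988, -0.0], [0.002, -0.001, -1.0]]
force: [-2.3, -1.1, 10.0]
opening: 0.005
```

Emit:
{"op": "carry_out", "data": {
  "grip": [-1, -1],
  "slide": [
    [0, 0, 1.5],
    [0, 0, 1.5]
  ],
  "twist": [
    [0, 0, 0],
    [0, 0, 0]
  ]
}}

```text
time_s: 5.5
position: [0.5372, 0.026, 0.0901]
tcp_rot: [[-0.989, 0.151, -0.002], [0.151, 0.989, -0.002], [0.001, -0.003, -1.0]]
force: [-3.0, -0.8, 10.0]
opening: 0.007
```

The middle bolt holds rigid at z = 0.090 under 10 N, so it is tight. Next is the right bolt.

Emit:
{"op": "carry_out", "data": {
  "grip": [-1, -1, -1, -1, -1, -1],
  "slide": [
    [0, 0, -18],
    [0, 0, -18],
    [0, -34, 0],
    [0, -34, 0],
    [0, -31, 0],
    [0, 0, 0]
  ],
  "twist": [
    [0, 0, 0],
    [0, 0, 0],
    [0, 0, 0],
    [0, 0, 0],
    [0, 0, 0],
    [0, 0, 0]
  ]
}}

```text
time_s: 6.1
position: [0.5246, -0.0716, 0.13]
tcp_rot: [[-0.99, 0.143, 0.005], [0.143, 0.99, -0.004], [-0.005, -0.003, -1.0]]
force: [0.3, 0.2, 0.0]
opening: 0.005
```

```bash
python3 go.py .5217 -.0755 .093
```

```text
6.1 [ 0.5246 -0.0716  0.13  ] F [0.32 0.21 0.03] open 0.004569915669075641
rot [-0.0031  0.0052  0.0155] slide [ 2.5 -4.2 37. ]
```

Emit:
{"op": "carry_out", "data": {
  "grip": [-1, -1, -1, -1, -1],
  "slide": [
    [2.5, -4, 12],
    [0, 0, 12],
    [0, 0, 10],
    [0, 0, 3],
    [0, 0, 1]
  ],
  "twist": [
    [-0.003, 0.005, 0.015],
    [0, 0, 0],
    [0, 0, 0],
    [0, 0, 0],
    [0, 0, 0]
  ]
}}

```text
time_s: 6.6
position: [0.5214, -0.0732, 0.0899]
tcp_rot: [[-0.988, 0.156, -0.001], [0.156, 0.988, -0.0], [0.001, -0.0, -1.0]]
force: [-5.8, -3.3, 30.9]
opening: 0.003
```

```bash
python3 go.py .5217 -.0755 .09
```

```text
6.6 [ 0.5214 -0.0732  0.0899] F [-5.85 -3.3  30.91] open 0.0028343285088481877
rot [-0.0003 -0.001   0.0028] slide [-0.7 -2.3 -0.1]
```

The right bolt is also tight, at z = 0.090 under 31 N. So the loose one is the left. I'll lift, open the gripper and go above the left cap.

Emit:
{"op": "carry_out", "data": {
  "grip": [-1, -1, 1, 1, 1, 1, 1, 1, 1, 1, 1],
  "slide": [
    [0, 0, -35],
    [0, 0, -45],
    [-20, 40, -40],
    [-20, 40, 0],
    [-20, 40, 0],
    [0, 40, 0],
    [0, 36, 0],
    [0, 0, 0],
    [0, 0, 0],
    [0, 0, 0],
    [0, 0, 0]
  ],
  "twist": [
    [0, 0, 0],
    [0, 0, 0],
    [0, 0, 0],
    [0, 0, 0],
    [0, 0, 0],
    [0, 0, 0],
    [0, 0, 0],
    [0, 0, 0],
    [0, 0, 0],
    [0, 0, 0],
    [0, 0, 0]
  ]
}}

```text
time_s: 7.7
position: [0.6091, 0.1181, 0.2035]
tcp_rot: [[-0.989, 0.149, -0.006], [0.149, 0.989, 0.003], [0.006, 0.002, -1.0]]
force: [-0.5, -0.2, -0.3]
opening: 0.738
```

```bash
python3 go.py .6177 .1117 .15;python3 - <<'E'
from h import *
c=cap('wrist','w4')
im=cv2.imread('pics/w4.png')
cv2.imwrite('pics/w4z.png',cv2.resize(im[60:260,100:500],None,fx=2,fy=2,interpolation=cv2.INTER_CUBIC))
print([proj(c,p) for p in ([.6177,.1117,.1105],[.5535,.122,.083])])
E
```

```text
7.7 [0.6091 0.1181 0.2035] F [-0.51 -0.18 -0.3 ] open 0.7381361273856056
rot [ 0.0018 -0.0062  0.0097] slide [-9.7 -5.1 53.5]
[(np.float64(318.65217872690965), np.float64(214.53206244777692)), (np.float64(319.45161157201096), np.float64(140.19463538937396))]
```

View pics/w4z.png

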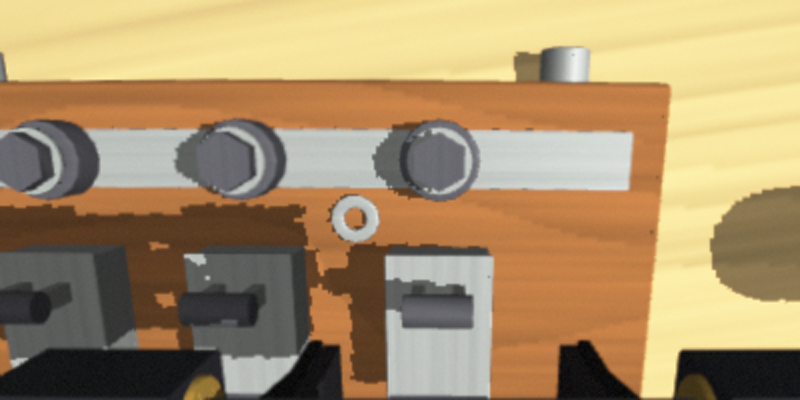

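The left bolt now sits visibly lower and concentric with its collar. The bar is at about (318.5,215.5) against a predicted (318.7,214.5), so I'm going down over it.

Emit:
{"op": "carry_out", "data": {
  "grip": [1, 1, 1, 1, 1],
  "slide": [
    [-10, -5, 10],
    [0, 0, 20],
    [0, 0, 20],
    [0, 0, 20],
    [0, 0, 0]
  ],
  "twist": [
    [0.002, -0.006, 0.01],
    [0, 0, 0],
    [0, 0, 0],
    [0, 0, 0],
    [0, 0, 0]
  ]
}}

```text
time_s: 8.25
position: [0.6219, 0.104, 0.1301]
tcp_rot: [[-0.986, 0.169, 0.004], [0.169, 0.986, -0.002], [-0.005, -0.002, -1.0]]
force: [-1.0, -0.2, -1.1]
opening: 0.992
```

```bash
python3 go.py .6177 .1117 .0925
```

```text
8.25 [0.6219 0.104  0.1301] F [-1.03 -0.21 -1.14] open 0.9923011770652638
rot [-0.0015  0.0048 -0.0104] slide [ 5.6  6.9 37.6]
```

Emit:
{"op": "carry_out", "data": {
  "grip": [1, 1, 1, 1, 1],
  "slide": [
    [4, 5, 3],
    [0, 0, 10],
    [0, 0, 10],
    [0, 0, 8],
    [0, 0, 0]
  ],
  "twist": [
    [-0.001, 0.004, -0.008],
    [0, 0, 0],
    [0, 0, 0],
    [0, 0, 0],
    [0, 0, 0]
  ]
}}

```text
time_s: 8.75
position: [0.6209, 0.1081, 0.0983]
tcp_rot: [[-0.987, 0.163, 0.004], [0.163, 0.987, -0.001], [-0.005, -0.0, -1.0]]
force: [-0.4, -0.7, 0.7]
opening: 1.002
```

```bash
python3 go.py .6177 .1117 .0925
```

```text
8.75 [0.6209 0.1081 0.0983] F [-0.38 -0.66  0.69] open 1.0018954456318352
rot [-0.0002  0.0045 -0.0044] slide [3.8 3.1 5.8]
```

Emit:
{"op": "carry_out", "data": {
  "grip": [1, 1, 1],
  "slide": [
    [3, 3, 2],
    [1, 0, 2],
    [0, 0, 1]
  ],
  "twist": [
    [0, 0.004, -0.003],
    [0, 0, 0],
    [0, 0, 0]
  ]
}}

```text
time_s: 9.05
position: [0.6177, 0.1123, 0.0935]
tcp_rot: [[-0.987, 0.159, 0.002], [0.159, 0.987, -0.0], [-0.002, 0.0, -1.0]]
force: [-0.1, 0.4, 0.1]
opening: 1.004
```

```bash
python3 go.py .6177 .1117 .0925;python3 - <<'E'
from h import *
c=cap('wrist','w5');c=cap('side','s5')
im=cv2.imread('pics/s5.png')
cv2.imwrite('pics/s5z.png',cv2.resize(im[120:270,260:440],None,fx=4,fy=4,interpolation=cv2.INTER_CUBIC))
E
```

```text
9.05 [0.6177 0.1123 0.0935] F [-0.1   0.36  0.09] open 1.0039915672371416
rot [ 0.0001  0.0016 -0.0008] slide [-0.1 -0.6  1. ]
```

View pics/w5.png

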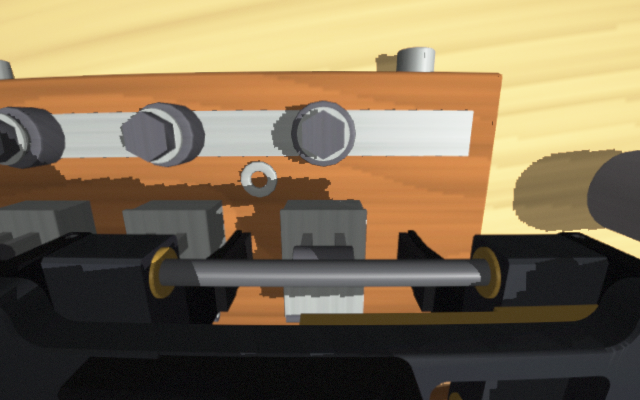

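View pics/s5z.png

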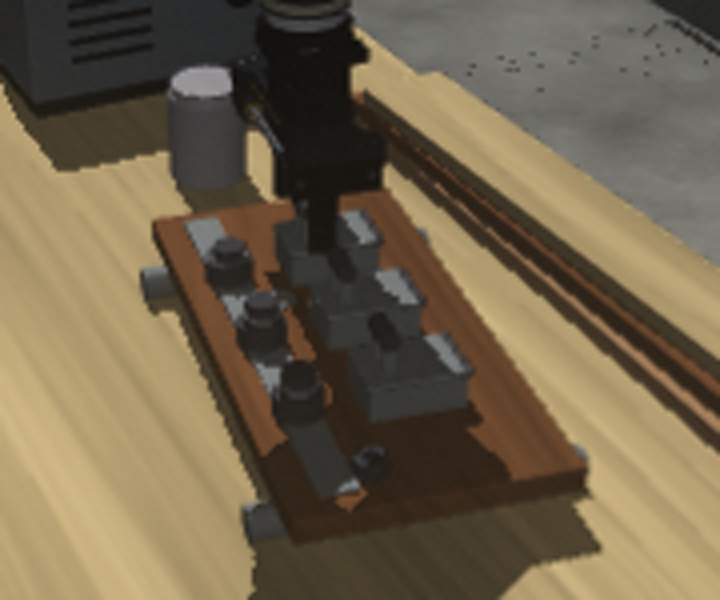

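The bar is centred between the open fingers (323,250), with the cap beneath it. Now closing.

Emit:
{"op": "carry_out", "data": {
  "grip": [-1, -1, -1, -1, -1, -1, -1, -1],
  "slide": [
    [0, 0, 1],
    [0, 0, 0],
    [0, 0, 0],
    [0, 0, 0],
    [0, 0, 0],
    [0, 0, 0],
    [0, 0, 0],
    [0, 0, 0]
  ],
  "twist": [
    [0, 0, 0],
    [0, 0, 0],
    [0, 0, 0],
    [0, 0, 0],
    [0, 0, 0],
    [0, 0, 0],
    [0, 0, 0],
    [0, 0, 0]
  ]
}}

```text
time_s: 9.95
position: [0.6184, 0.1114, 0.0933]
tcp_rot: [[-0.987, 0.159, 0.003], [0.159, 0.987, -0.002], [-0.003, -0.001, -1.0]]
force: [-0.7, -1.6, -0.8]
opening: 0.363
```

```bash
python3 go.py .6177 .1117 .0925
```

```text
9.95 [0.6184 0.1114 0.0933] F [-0.67 -1.59 -0.76] open 0.36253852301952083
rot [-0.0012  0.0032 -0.0003] slide [0.7 0.2 0.8]
```

Emit:
{"op": "carry_out", "data": {
  "grip": [-1, -1, -1, -1],
  "slide": [
    [-3, 0, -5],
    [-3.4, 0, -4.7],
    [-3.8, 0, -4.3],
    [0, 0, 0]
  ],
  "twist": [
    [0, 0, 0],
    [0, 0, 0],
    [0, 0, 0],
    [0, 0, 0]
  ]
}}

```text
time_s: 10.35
position: [0.6261, 0.1101, 0.1051]
tcp_rot: [[-0.987, 0.159, -0.006], [0.159, 0.987, -0.0], [0.005, -0.001, -1.0]]
force: [0.6, -0.2, -4.0]
opening: 0.36
```

```bash
cat > ang.py <<'E'
from h import *
s=bot.read_state();p=np.array(s['position'])-.019*np.array(s['tcp_rot'])[:,2]
g0=np.array([.6184,.1114,.0933+.019])
d=p-g0;rx=d@np.array([.987,-.159,0]);ry=d@np.array([.159,.987,0])
print('rail d',(np.array([rx,ry,d[2]])*1000).round(1))
x,z=-.058+rx,.032+d[2]; print('angle',np.degrees(np.arctan2(z,-x))-28.9,'radius',np.hypot(x,z))
E
python3 ang.py; python3 go.py .6177 .1117 .0925
```

```text
rail d [ 7.9 -0.  11.8]
angle 12.279942895509905 radius 0.06659239603954933
10.35 [0.6261 0.1101 0.1051] F [ 0.57 -0.25 -3.98] open 0.3599889890434916
rot [-0.0013 -0.0054 -0.001 ] slide [ 8.5  0.2 12.7]
```

Emit:
{"op": "carry_out", "data": {
  "grip": [-1, -1, -1, -1, -1],
  "slide": [
    [-4, 0, -4.3],
    [-4.2, 0, -3.9],
    [-4.5, 0, -3.6],
    [-4.7, 0, -3.2],
    [0, 0, 0]
  ],
  "twist": [
    [0, -0.005, 0],
    [0, 0, 0],
    [0, 0, 0],
    [0, 0, 0],
    [0, 0, 0]
  ]
}}

```text
time_s: 10.85
position: [0.6419, 0.1076, 0.1193]
tcp_rot: [[-0.987, 0.159, -0.007], [0.159, 0.987, -0.001], [0.007, -0.002, -1.0]]
force: [-0.8, -0.2, -6.0]
opening: 0.359
```

```bash
python3 ang.py; python3 go.py .6177 .1117 .0925
```

```text
rail d [23.9  0.  26. ]
angle 30.637987849326727 radius 0.06723658163138176
10.85 [0.6419 0.1076 0.1193] F [-0.8  -0.17 -5.98] open 0.35943381659679147
rot [-0.0018 -0.0072 -0.001 ] slide [24.3  0.2 26.9]
```

Emit:
{"op": "carry_out", "data": {
  "grip": [-1, -1, -1, -1],
  "slide": [
    [-4.8, 0, -2.3],
    [-5, 0, -1.9],
    [-4.2, 0, -1.3],
    [0, 0, 0]
  ],
  "twist": [
    [0, -0.007, 0],
    [0, 0, 0],
    [0, 0, 0],
    [0, 0, 0]
  ]
}}

```text
time_s: 11.25
position: [0.6536, 0.1057, 0.125]
tcp_rot: [[-0.987, 0.159, -0.007], [0.159, 0.987, -0.001], [0.007, -0.002, -1.0]]
force: [-2.1, -0.1, -5.9]
opening: 0.364
```

```bash
python3 ang.py; python3 go.py .6177 .1117 .0925;python3 - <<'E'
from h import *
c=cap('wrist','w6');c=cap('side','s6');t=cap('top','t6')
im=cv2.imread('pics/s6.png')
a=cv2.resize(im[120:270,260:440],None,fx=4,fy=4,interpolation=cv2.INTER_CUBIC)
cv2.imwrite('pics/s6z.png',a)
E
```

```text
rail d [35.8  0.  31.7]
angle 41.8997878490459 radius 0.06745227739636415
11.25 [0.6536 0.1057 0.125 ] F [-2.11 -0.12 -5.89] open 0.36424719641146325
rot [-0.0023 -0.0067 -0.0008] slide [36.2  0.3 32.7]
```

View pics/s6z.png

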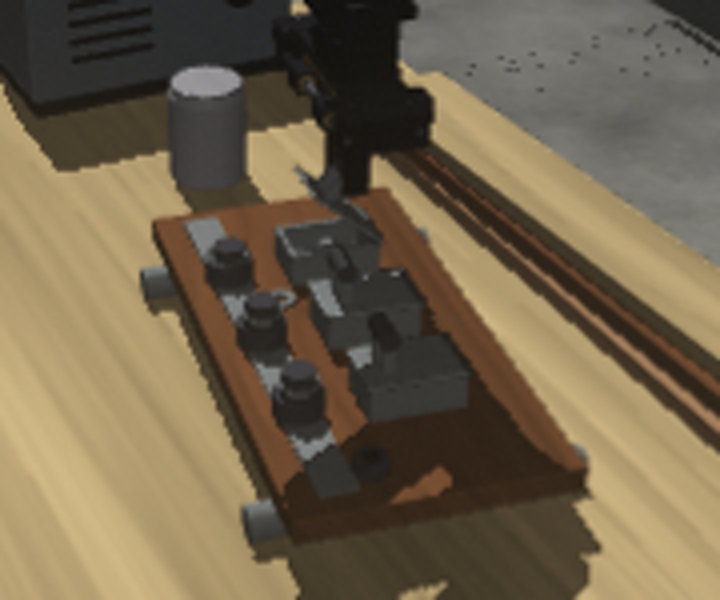

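View pics/w6.png

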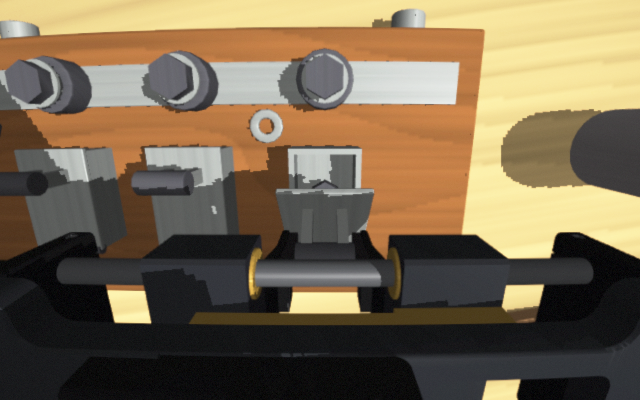

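The cap is open and held between the fingers, with the nut box uncovered at (325,170); the other caps are shut and the washer is in place. I compute 42°, so a small nudge will bring it to 45°.

Emit:
{"op": "carry_out", "data": {
  "grip": [-1, -1, -1],
  "slide": [
    [-3.5, 0, 0],
    [0, 0, 0],
    [0, 0, 0]
  ],
  "twist": [
    [0, 0, 0],
    [0, 0, 0],
    [0, 0, 0]
  ]
}}

```text
time_s: 11.7
position: [0.6562, 0.1053, 0.1258]
tcp_rot: [[-0.987, 0.159, -0.008], [0.159, 0.987, -0.001], [0.008, -0.003, -1.0]]
force: [-2.2, 0.9, -3.7]
opening: 0.364
```

```bash
python3 ang.py; python3 go.py .6177 .1117 .0925;python3 - <<'E'
from h import *
cc=cap('wrist','w7');cap('top','t7')
print(bot.read_state()['time_s'])
# cap free (near) edge: at rail x approx; measure cap plane tilt from wrist depth
R=np.array([[.987,-.159,0],[.159,.987,0],[0,0,1]])
for u,v in [(290,192),(300,210),(350,192),(360,205),(300,200),(355,198)]:
    d=cc['depth'][v,u]; p=pt(cc,u,v); print(u,v,(R@(p-np.array([.6215,.0098,0]))).round(4))
E
```

```text
rail d [38.5  0.  32.5]
angle 44.24425423103143 radius 0.06737905052831038
11.7 [0.6562 0.1053 0.1258] F [-2.24  0.93 -3.67] open 0.36358956624947064
rot [-0.0026 -0.008  -0.0006] slide [38.8  0.3 33.6]
11.8
290 192 [-0.0159  0.0813  0.1349]
300 210 [-0.0023  0.0854  0.1228]
350 192 [-0.016   0.1135  0.1352]
360 205 [-0.0069  0.12    0.1281]
300 200 [-0.0105  0.0863  0.1308]
355 198 [-0.0511  0.1002  0.2891]
```

View pics/w7.png

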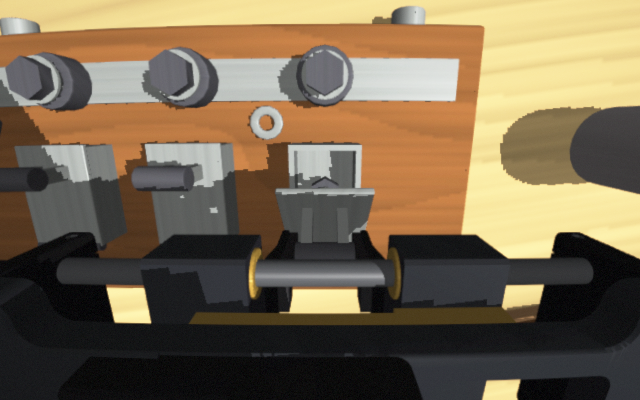

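View pics/t7.png

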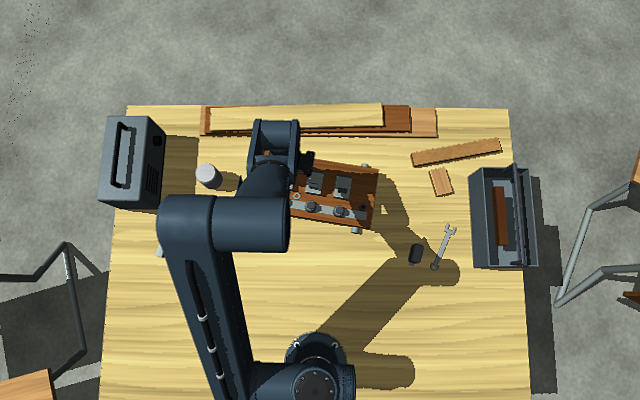

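```bash
python3 ang.py; python3 -c "
from rig import bot
print(bot.hand_in())"
```

```text
rail d [38.4  0.  32.5]
angle 44.210793034648525 radius 0.06737688150904657
the job is handed in; nothing more can be done
None
```

I tapped all three bolts from left to right, found the left one loose, and handed the job in at about 12 s with its cap held at roughly 44°.

- **Taps:** The left bolt sank 7 mm to its stop at z = 0.083. The middle one held at z = 0.090 under 10 N, and the right one held at z = 0.090 under 31 N. The last press on the left bolt peaked at 41.5 N through the fingertips, harder than I meant. It is above 40 N, but that limit is for the arm and gripper body.
- **Cap:** I pinched the left cap's bar on its end faces and swung it open. The grip read 31.6 mm on the 32 mm bar, and the holding force was about 4 N.
- **Cap angle:** The hand's position gives 44.2°. The wrist depth gave 46° from the hinge to the near edge, but the noisier slope on the cap face gave only 37–42°.
- **Surroundings:** In the last images the middle and right caps are shut and the washer is where it was. The tin, wrench, tape, offcut and spare nut look unmoved. The arm hid most of the hammer in the last top view, so I did not check it, but the arm never went low near it.
- **Disagreement:** The board's edges did not fit the rail position I worked out from the bolts and bars, by about 12 mm. I did not use the edges, and the bolts and bars agreed to within 2 mm.

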